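# Press the snap caps of a batch of sample jars and tally it

## Robot

A 7-joint arm with a two-finger parallel gripper is mounted at the origin on the work surface. World frame = base frame: x ahead of the robot, y to its left, z up, the work surface at z = 0. Lengths are in mm, angles in degrees, forces in N, time in s.
With the tool pointing down it reaches from about 425 to 1025 mm from the base axis. Payload 9.4 kg.
Tool frame: the origin (TCP) lies on the centre line of the jaws, within the pads' length; the fingertips stand 17 mm ahead of it and the grasp point (between the pads) lies 2 mm behind it; z points along the fingers, y is the direction in which the jaws open and shut (so a half turn about z gives the same grasp; the last joint's range is limited). The gripper opens to 93 mm and grips with 3 to 60 N. Pads are 15 mm wide; open, the fingers measure 128 mm over their backs; the gripper's body (75 mm by 188 mm) begins 65 mm behind the grasp point.
Start: joints at [67.454, 34.337, -0.143, 91.639, 0.103, 54.024, -4.572], TCP at [225.848, -688.924, 235.618] pointing down, gripper open.
Joint ranges: [-147.43, 147.43], [-19.82, 112.94], [-74.19, 73.91], [6.32, 146.72], [-59.91, 239.91], [6.04, 106.73], [-150.56, 150.56]. Speed limits (degrees/s): [127.2, 127.2, 172.46, 172.46, 180, 180, 180].

## Interface

Orientations are given as a 3x3 rotation matrix whose columns are the frame's x, y, z axes.
In Python, from rig import * gives the robot as it stands. Calls block until the motion is done:
- move_ptp(position, orientation): joint-space move of the TCP to a pose.
- move_straight(position, ori=None, v=150, f_stop=None): straight line of the TCP; ori=None keeps the orientation; v is the mean speed in mm/s. With f_stop (N) it stops when the force on the tool has changed by that much, and returns True; else False.
- set_joints(angles): joint-space move.
- gripper_to(opening): opening from 0.0 (shut) to 1.0 (fully open); the grip force is fixed at half the most; returns when the fingers have stopped.
- pause(seconds).
- ik(position, orientation): joint angles nearest the present ones, or None.
- grab_frame(name): name is "scene" or "top" or "wrist"; returns the picture (384x512x3 uint8, red, green, blue); there is no depth.
- camera_info(name): a dict with "fx", "fy", "cx", "cy" (pixels), "k1" (the pictures are not rectified: a ray, as slopes to the right and down, at radius r is drawn at 1 + k1 r^2 times it, then the intrinsics apply), "camera_from_world" (4x4, takes a point from world to camera coordinates). Camera axes: x right, y up, looking along -z (the intrinsics and any distortion apply to the point x, -y, -z); pixel columns grow to the right and rows downward; lengths in mm; the calibration is good to about 2 mm. A picture is of the moment at which its call begins: read the wrist's pose just before it. camera_info takes no time and is no camera call; for the wrist camera it gives the pose at the moment of the call.
A pose or a line that the arm cannot do raises MotionError and nothing moves.
- finish_job(): hands the job in, once; it reports no verdict.
Readings, each from a call of its own:
- read_clock(): time.
- read_joint_positions(): joint angles.
- read_qvel(): joint speeds.
- read_effort(): joint torques, N m.
- read_position(): TCP position.
- read_ee_rot(): TCP orientation.
- read_force(): force on the tool from outside, world axes, zero at the start.
- read_torque(): the same for the moment, N m.
- read_opening(): opening from 0.0 (shut) to 1.0 (fully open).
Only numpy, scipy, OpenCV 4.12 (cv2) and the standard library are available. Lean on these libraries where they do the work, as an engineer would, in place of code of your own. Each camera call takes 0.05 s, during which the arm holds its last target.

## Task

Stand all the amber sample jars together on the cap press's rubber strip, leaving their raised blue caps alone, then push the press's sprung plate down by its red bar until it lies level, so that every cap is pressed home, and let it spring back up fully. Then log the batch by swinging the tally counter's lever all the way to its stop and letting it return by itself, and finish with all the jars standing upright in the white tray, without disturbing the other glassware, tub and bottle.

Things in the scene. Friction and masses are not known exactly. Their poses are not given: they have to be found in the camera images.
- press: Cap press, fixed: grey bed 250 x 240 mm, 12 mm high. Origin: centre of the underside; x points to its hinge side, away from the robot, y along the hinge, z up. A black rubber strip (80 mm in x, 210 mm in y, top 12 mm above the table) is centred at x = -40 mm, y = 0, with room for three jars at y = -70, 0 and 70 mm. Hinge posts 30 x 14 mm, 91 mm high, at x = 100, y = +/-107 mm.
- plate (a joint): The press's sprung tilt plate, 196 mm wide, 10 mm thick, 28 to 172 mm out from its hinge axis, red push bar at its free edge. 0 = at rest, standing 1.38 rad above level, leaning over the strip; grows as the bar is pushed towards press -x and down; 1.38 = level, its stop (underside 76 mm above the table). Its spring lifts it when let go. On the bar: 1 to 5 N, up to 14 N with three caps.
- plate_hinge (a point): Middle of the plate's hinge axis (fixed, 100 mm from the press's origin in press x, 81 mm above the table). The axis runs along press y.
- plate_bar (a point): Centre of the red push bar, round, 14 mm in diameter, 100 mm long along press y, 195 mm from the hinge axis, moving with the plate: at rest 37 mm to the press -x side of the hinge and 273 mm above the table, level 195 mm to that side and 81 mm high. Push it with shut fingers along the arc about the hinge: first from its hinge side, later from above.
- counter: Tally counter, fixed: green box 80 x 90 x 55 mm (x, y, z) with a lever on top; origin at the centre of its underside, digit windows on its -x face.
- lever (a joint): The counter's sprung lever, swinging about a vertical axis: 0 = at rest, grows clockwise as seen from above (the post sweeps across the counter's front towards counter +y), stop at 1.2 rad. It springs back by itself when let go. About 0.8 N at the post to start and 3.5 N at the stop.
- lever_axis (a point): Point on the lever's axis, 20 mm from the counter's origin in counter +x, 85 mm above the table (level with lever_post).
- lever_post (a point): The lever's upright black post, 12 mm in diameter, from 61 to 97 mm above the table; this point is on its centre line, 85 mm above the table and 60 mm from the lever's axis. At rest it lies from the axis towards counter -x, 0.6 rad round to the -y side; pushed towards +y it moves round the axis.
- tray: White open tray, fixed, 200 x 200 mm outside, walls 5 mm thick and 22 mm high, floor 5 mm thick; origin at the centre of its underside, x and y along its sides, z up.
- jar1_mid (a point): Jar 1: amber glass jar with a paper label, 46 mm in diameter; straight side up to 42 mm, shoulder at 48 mm, above it the blue snap cap (38 mm in diameter); about 180 g. This point is on its axis 28 mm above its underside, where it is best gripped; z up along the axis. None if this jar is absent (or held).
- jar1_top (a point): Centre of the top of jar 1's blue cap, which moves with the cap: 70 mm above the jar's underside while the cap stands proud, 62 to 64 mm once the plate has pressed it home. The cap slides down stiffly (4 N) and stays where it is pushed. None if this jar is absent.
- jar2_mid (a point): Jar 2: amber glass jar with a paper label, 46 mm in diameter; straight side up to 42 mm, shoulder at 48 mm, above it the blue snap cap (38 mm in diameter); about 180 g. This point is on its axis 28 mm above its underside, where it is best gripped; z up along the axis. None if this jar is absent (or held).
- jar2_top (a point): Centre of the top of jar 2's blue cap, which moves with the cap: 70 mm above the jar's underside while the cap stands proud, 62 to 64 mm once the plate has pressed it home. The cap slides down stiffly (4 N) and stays where it is pushed. None if this jar is absent.
- jar3_mid (a point): Jar 3: amber glass jar with a paper label, 46 mm in diameter; straight side up to 42 mm, shoulder at 48 mm, above it the blue snap cap (38 mm in diameter); about 180 g. This point is on its axis 28 mm above its underside, where it is best gripped; z up along the axis. None if this jar is absent (or held).
- jar3_top (a point): Centre of the top of jar 3's blue cap, which moves with the cap: 70 mm above the jar's underside while the cap stands proud, 62 to 64 mm once the plate has pressed it home. The cap slides down stiffly (4 N) and stays where it is pushed. None if this jar is absent.
- jar4_mid (a point): Jar 4: amber glass jar with a paper label, 46 mm in diameter; straight side up to 42 mm, shoulder at 48 mm, above it the blue snap cap (38 mm in diameter); about 180 g. This point is on its axis 28 mm above its underside, where it is best gripped; z up along the axis. None if this jar is absent (or held).
- jar4_top (a point): Centre of the top of jar 4's blue cap, which moves with the cap: 70 mm above the jar's underside while the cap stands proud, 62 to 64 mm once the plate has pressed it home. The cap slides down stiffly (4 N) and stays where it is pushed. None if this jar is absent.
- flask_mid (a point): Conical flask, 80 mm in diameter, 130 mm tall, by the far edge; not part of the job, leave it alone. This point is on its axis half-way up.
- beaker_mid (a point): Glass beaker, 72 mm in diameter, 95 mm tall, by the far edge; not part of the job, leave it alone. This point is on its axis half-way up.
- tub_mid (a point): White plastic tub, 68 mm in diameter, 38 mm tall, near the tray; not part of the job, leave it alone. This point is on its axis half-way up.
- dish_mid (a point): Shallow watch glass, 72 mm in diameter, 10 mm high, beside the counter; not part of the job, leave it alone. This point is on its axis half-way up.
- volflask_mid (a point): Long-necked amber flask with a blue stopper, 68 mm in diameter, 154 mm tall; not part of the job, leave it alone. This point is on its axis half-way up.
- wash_mid (a point): Clear plastic bottle with a blue cap, 60 mm in diameter, 133 mm tall; not part of the job, leave it alone. This point is on its axis half-way up.

How it is judged (in metres and radians):
On the way, in this order (a step that is already met when the one before it is completed fails the run):
1. all the jars stand together on the press's rubber strip, under where the plate comes down, caps still proud (x of jar1_mid in the frame of press between -0.065 and 0.02 m and y of jar1_mid in the frame of press between -0.095 and 0.095 m and z of jar1_mid in the frame of press between 0.03 and 0.05 m and angle between each of jar1_mid, jar2_mid, jar3_mid, jar4_mid's own z axis and vertical below 0.12 rad and x of jar2_mid in the frame of press between -0.065 and 0.02 m and y of jar2_mid in the frame of press between -0.095 and 0.095 m and z of jar2_mid in the frame of press between 0.03 and 0.05 m and x of jar3_mid in the frame of press between -0.065 and 0.02 m and y of jar3_mid in the frame of press between -0.095 and 0.095 m and z of jar3_mid in the frame of press between 0.03 and 0.05 m and x of jar4_mid in the frame of press between -0.065 and 0.02 m and y of jar4_mid in the frame of press between -0.095 and 0.095 m and z of jar4_mid in the frame of press between 0.03 and 0.05 m and z of jar1_top in the frame of jar1_mid above 0.0395 m and z of jar2_top in the frame of jar2_mid above 0.0395 m and z of jar3_top in the frame of jar3_mid above 0.0395 m and z of jar4_top in the frame of jar4_mid above 0.0395 m), for 0.2 s.
2. the plate is pushed down level and every jar's cap is home (value of joint plate above 1.33 rad and z of jar1_top in the frame of jar1_mid below 0.038 m and z of jar2_top in the frame of jar2_mid below 0.038 m and z of jar3_top in the frame of jar3_mid below 0.038 m and z of jar4_top in the frame of jar4_mid below 0.038 m), for 0.2 s.
3. the plate has sprung back up (value of joint plate below 0.1 rad), for 0.2 s.
4. the counter's lever is swung to its stop (value of joint lever above 1.12 rad), for 0.05 s.
5. the lever has sprung back (value of joint lever below 0.1 rad), for 0.2 s.
At the end, for the whole second after the job is handed in: Every jar stands upright (within 7 degrees) on the tray's floor, its axis within 85 mm of the tray's centre in tray x and y; every cap is home (its top less than 66 mm above the jar's underside); the plate is up and the lever back, each within 0.1 rad of rest (x of jar1_mid in the frame of tray between -0.085 and 0.085 m and y of jar1_mid in the frame of tray between -0.085 and 0.085 m and z of jar1_mid in the frame of tray between 0.024 and 0.044 m and angle between each of jar1_mid, jar2_mid, jar3_mid, jar4_mid's own z axis and vertical below 0.12 rad and x of jar2_mid in the frame of tray between -0.085 and 0.085 m and y of jar2_mid in the frame of tray between -0.085 and 0.085 m and z of jar2_mid in the frame of tray between 0.024 and 0.044 m and x of jar3_mid in the frame of tray between -0.085 and 0.085 m and y of jar3_mid in the frame of tray between -0.085 and 0.085 m and z of jar3_mid in the frame of tray between 0.024 and 0.044 m and x of jar4_mid in the frame of tray between -0.085 and 0.085 m and y of jar4_mid in the frame of tray between -0.085 and 0.085 m and z of jar4_mid in the frame of tray between 0.024 and 0.044 m and z of jar1_top in the frame of jar1_mid below 0.038 m and z of jar2_top in the frame of jar2_mid below 0.038 m and z of jar3_top in the frame of jar3_mid below 0.038 m and z of jar4_top in the frame of jar4_mid below 0.038 m and value of joint each of plate, lever below 0.1 rad); the robot touches nothing.
It fails at once if any of the other glassware, the tub or the plastic bottle is moved more than 5 cm (distance of any of flask_mid, beaker_mid, tub_mid, dish_mid, volflask_mid, wash_mid from where it was at the start of the episode above 0.05 m).
Of jar1, jar2, jar3, jar4 only 2 to 3 are there at a start; the rules pass over those that are not, and their reading is None.
At some moment in a run one of jar1, jar2, jar3, jar4 may be knocked a few centimetres aside while the robot is not near it.
It also fails if it takes over 210 s, if anything falls off the work surface, if the arm or the gripper's body presses on something with over 40 N, if the wrist force passes 120 N, or if a joint passes its speed limit or range.

## Working session

There is one attempt and no reset: what is moved stays moved. The work goes in short steps, each a Python script; the robot and the scene stay as the last script left them, time stands still between calls to the robot, and variables do not carry over. Pictures are saved under pics/ and viewed, and the job is handed in when it is done.

```bash
ls; mkdir -p pics; python3 - <<'E'
from rig import *
import cv2
print(read_clock(), read_position(), read_opening())
for n in ["scene","top","wrist"]:
    c=camera_info(n); print(n,{k:c[k] for k in c if k!="camera_from_world"}); print(c["camera_from_world"])
    cv2.imwrite(f"pics/{n}0.png",cv2.cvtColor(grab_frame(n),cv2.COLOR_RGB2BGR))
E
```

```text
pics
0.0 [ 225.6971326  -688.507467    234.78921503] 0.9995946886214946
scene {'fx': 353.97247187335785, 'fy': 353.97247187335785, 'cx': 256.69299456988216, 'cy': 188.94720288060392, 'k1': 0.02111727187046057}
[[-6.14051173e-01  7.89266149e-01  3.20781801e-04  4.29492997e+02]
 [-5.00929763e-01 -3.90038710e-01  7.72618390e-01  1.06025485e+02]
 [ 6.09926659e-01  4.74266540e-01  6.34870632e-01 -1.37493273e+03]
 [ 0.00000000e+00  0.00000000e+00  0.00000000e+00  1.00000000e+00]]
top {'fx': 472.31784469603326, 'fy': 472.31784469603326, 'cx': 248.28204500411186, 'cy': 195.4611015026634, 'k1': -0.16464847798906987}
[[ 1.73386817e-02 -9.99560960e-01 -2.40261847e-02 -7.67700342e+01]
 [ 9.95916574e-01  1.51361855e-02  8.90004127e-02 -5.54547074e+02]
 [-8.85976731e-02 -2.54712254e-02  9.95741768e-01 -1.37609708e+03]
 [ 0.00000000e+00  0.00000000e+00  0.00000000e+00  1.00000000e+00]]
wrist {'fx': 310.04570769591237, 'fy': 310.04570769591237, 'cx': 257.3338680193797, 'cy': 187.6298086768369, 'k1': -0.039585453477836485}
[[ 3.11669739e-01 -9.50189376e-01 -1.45712615e-03 -7.25405755e+02]
 [ 9.18670556e-01  3.01722308e-01 -2.54966780e-01  3.07418495e+01]
 [ 2.42706373e-01  7.81268109e-02  9.66948715e-01 -3.90097738e+02]
 [ 0.00000000e+00  0.00000000e+00  0.00000000e+00  1.00000000e+00]]
```

View pics/top0.png

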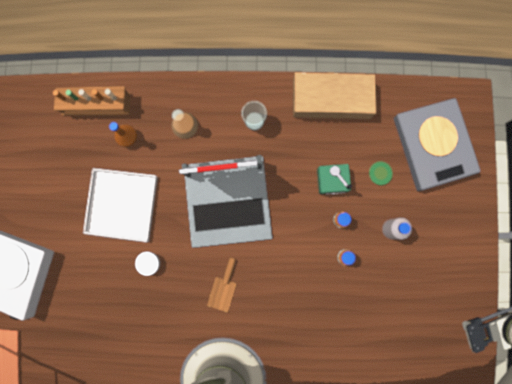

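View pics/scene0.png

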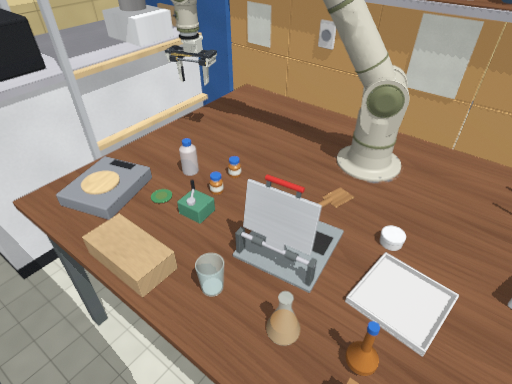

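View pics/wrist0.png

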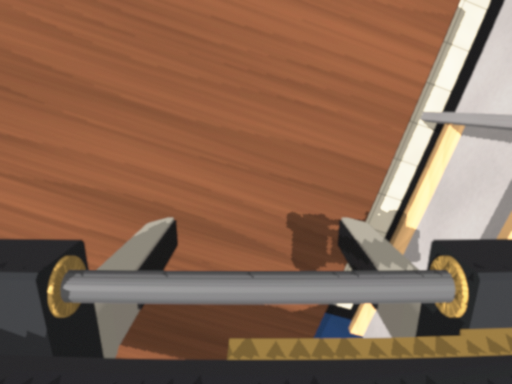

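The top view shows two jars, with caps at (343,219) and (348,257). The wash bottle is at (397,229), the counter at (335,179), the press at (228,205), the tray at (121,205) and the tub at (148,264). The scene view also shows two jars. I'll measure them next.

```bash
cat > h.py <<'E'
from rig import *
import numpy as np, cv2
def save(name, im=None, crop=None, s=1):
    if im is None: im=grab_frame(name)
    return im
def K(c): return np.array([[c["fx"],0,c["cx"]],[0,c["fy"],c["cy"]],[0,0,1]])
def ray(c,px):
    u=cv2.undistortPoints(np.array(px,float).reshape(-1,1,2),K(c),np.array([c["k1"],0,0,0,0.]) ).reshape(-1,2)
    M=c["camera_from_world"]; R=M[:3,:3]; t=M[:3,3]
    d=np.c_[u[:,0],-u[:,1],-np.ones(len(u))]@R
    return -R.T@t, d/np.linalg.norm(d,axis=1)[:,None]
def onplane(c,px,z):
    o,d=ray(c,px); return o+d*((z-o[2])/d[:,2])[:,None]
def proj(c,P):
    M=c["camera_from_world"]; q=np.asarray(P,float).reshape(-1,3)@M[:3,:3].T+M[:3,3]
    u=np.c_[q[:,0],-q[:,1]]/-q[:,2:]; r2=(u**2).sum(1)[:,None]; u=u*(1+c["k1"]*r2)
    return u*[c["fx"],c["fy"]]+[c["cx"],c["cy"]]
def tri(obs):
    A=np.zeros((3,3));b=np.zeros(3)
    for c,px in obs:
        o,d=ray(c,px); P=np.eye(3)-np.outer(d[0],d[0]); A+=P;b+=P@o
    return np.linalg.solve(A,b)
def hsvmask(im,lo,hi):
    return cv2.inRange(cv2.cvtColor(im,cv2.COLOR_RGB2HSV),np.array(lo),np.array(hi))
def blobs(m,amin=20):
    n,l,s,ce=cv2.connectedComponentsWithStats(m)
    return [(int(s[i,4]),ce[i],s[i,:4],l==i) for i in range(1,n) if s[i,4]>=amin]
def down(a):  # tool pointing down, jaw (y) axis along world angle a deg
    a=np.radians(a); y=np.array([np.cos(a),np.sin(a),0]); z=np.array([0,0,-1.]); return np.c_[np.cross(y,z),y,z]
E
python3 - <<'E'
from h import *
for n in ["top","scene"]:
    im=cv2.cvtColor(cv2.imread(f"pics/{n}0.png"),cv2.COLOR_BGR2RGB); c=camera_info(n)
    for nm,lo,hi in [("blue",(105,150,100),(125,255,255)),("red",(174,150,100),(179,255,255)),("red2",(0,200,120),(4,255,255)),("green",(60,80,40),(90,255,255)),("black",(0,0,0),(179,90,45)),("white",(0,0,185),(179,30,255))]:
        for b in blobs(hsvmask(im,lo,hi),25):
            r=cv2.minAreaRect(np.argwhere(b[3])[:,::-1].astype(np.float32))
            print(n,nm,b[0],b[1].round(1),"rect",np.round(r[0],1),np.round(r[1],1),round(r[2],1), onplane(c,b[1],0)[0].round()[:2])
def crop(n,x0,y0,x1,y1,s,out):
    im=cv2.imread(f"pics/{n}0.png")[y0:y1,x0:x1]; cv2.imwrite(out,cv2.resize(im,None,fx=s,fy=s,interpolation=cv2.INTER_CUBIC))
crop("top",175,145,280,255,5,"pics/c1.png"); crop("top",300,150,430,280,4.6,"pics/c2.png"); crop("top",70,155,170,285,4.6,"pics/c3.png")
E
```

```text
top blue 31 [114.  126.5] rect [114.  126.5] [5. 6.] 90.0 [768. 357.]
top blue 115 [344.1 218.9] rect [344. 219.] [11.3 11.3] 45.0 [ 491. -357.]
top blue 78 [403.9 227.9] rect [404. 228.] [ 8. 10.] 90.0 [ 466. -540.]
top blue 116 [348.3 257.8] rect [348.5 257.5] [11.3 11.3] 45.0 [ 375. -370.]
top green 218 [380.5 173.5] rect [380.5 173.5] [21. 21.] 90.0 [ 631. -469.]
top green 131 [344.9 172.5] rect [345.5 173.8] [21.5  8.5] 71.6 [ 632. -359.]
top green 488 [329.1 181.2] rect [333.4 178.5] [26.1 30.3] 87.3 [ 605. -311.]
top black 273 [509.8 160.1] rect [509.  175.5] [109.   4.] 90.0 [ 683. -896.]
top black 66 [511.  272.5] rect [511.  272.5] [65.  0.] -90.0 [ 329. -892.]
top black 51 [506.1 325.7] rect [506.  326.4] [ 4.7 22.8] 16.7 [ 162. -878.]
top black 52 [509.8 357.7] rect [509.5 357.5] [17.  3.] 90.0 [  59. -897.]
top white 34 [175.9 112.6] rect [175.5 112.6] [4.3 9.2] 54.5 [812. 162.]
top white 162 [253.9 120.8] rect [253.8 120.8] [13.4 14.1] 45.0 [788. -80.]
top white 87 [500.6 146.9] rect [501. 147.] [ 8. 10.] 0.0 [ 725. -866.]
top white 677 [502.4 193.3] rect [502.9 193. ] 
[... 3705 characters left out ...]
te 42 [217.2 188.7] rect [217.3 188.5] [ 5.1 10.6] 78.7 [ 480. -347.]
scene white 61 [190.9 198.6] rect [192.  197.3] [ 7.1 13.7] 29.1 [ 574. -381.]
scene white 426 [393.8 236.5] rect [394.5 236. ] [26.4 20.6] 63.4 [320. 229.]
scene white 37 [246.3 235.2] rect [246.3 235.2] [10.8  3.3] 23.2 [ 590. -125.]
scene white 5242 [401.9 300. ] rect [401.2 298.7] [95.7 66.5] 31.0 [520. 327.]
scene white 50 [302.2 259.8] rect [302.1 259.8] [12.5  4. ] 26.6 [566.  59.]
scene white 3798 [124.4 338.7] rect [111.5 331.8] [188.7  39.3] 43.4 [1014. -143.]
scene white 310 [211.7 284. ] rect [211.8 283.8] [20.6 18.8] 78.7 [782. -87.]
scene white 129 [285.6 297.6] rect [285.5 297.5] [12.7 11.3] 45.0 [696.  91.]
```

View pics/c1.png

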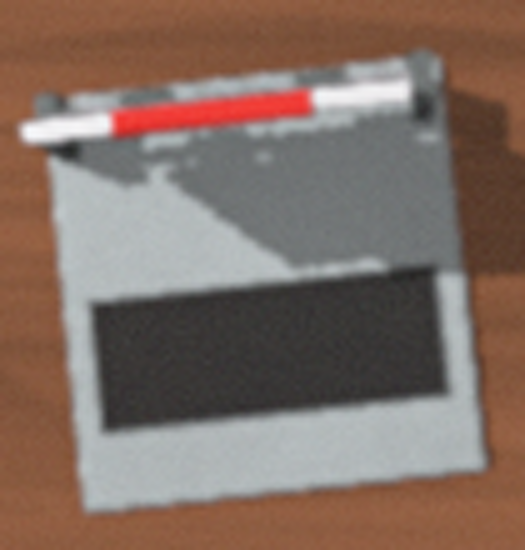

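View pics/c2.png

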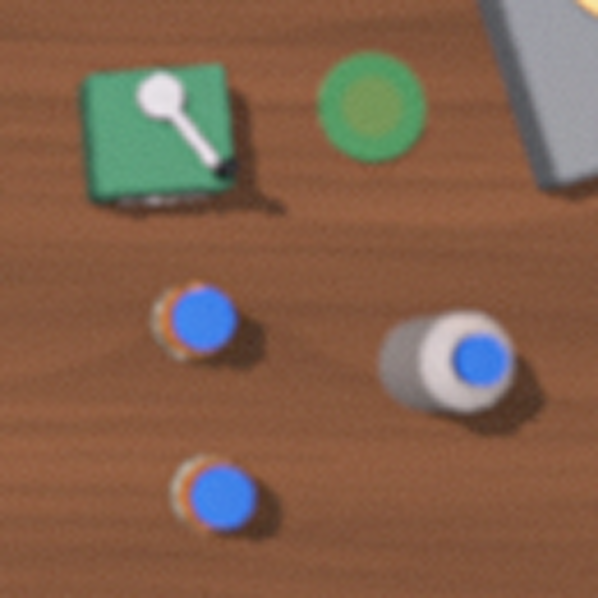

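View pics/c3.png

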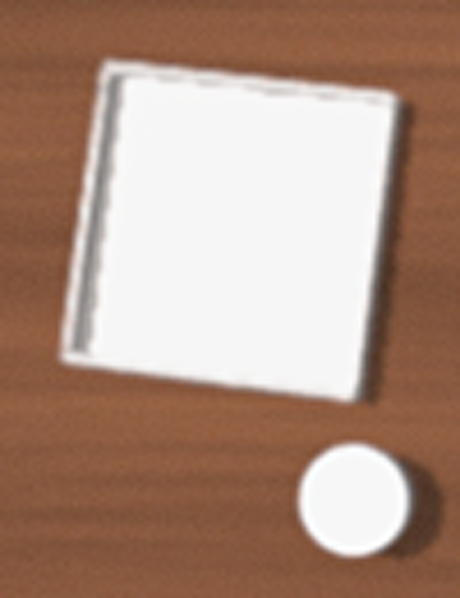

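```bash
python3 - <<'E'
from h import *
c=camera_info("top"); s_=camera_info("scene")
def q(pts,s,x0,y0): return (np.array(pts,float)+.5)/s-.5+[x0,y0]
def quad(nm,px,z):
    P=onplane(c,px,z); print(nm,P[:,:2].round(1).tolist(),"centre",P.mean(0).round(1),"sides",np.linalg.norm(P-np.roll(P,-1,0),axis=1).round(1),
     "dirs",[round(float(np.degrees(np.arctan2(*(b-a)[:2][::-1]))),1) for a,b in zip(P,np.roll(P,-1,0))])
quad("strip",q([(92,303),(435,267),(447,393),(104,431)],5,175,145),12)
quad("counter",q([(82,76),(224,65),(233,187),(91,201)],4.6,300,150),55)
quad("tray",q([(103,60),(400,93),(360,402),(62,360)],4.6,70,155),22)
print("camera",ray(c,[[0,0]])[0])
print("hub",onplane(c,q([(160,95)],4.6,300,150),66),"post",onplane(c,q([(222,165)],4.6,300,150),97))
print("bar",onplane(c,q([(22,130),(412,95)],5,175,145),280), "red",onplane(c,q([(112,122),(313,102)],5,175,145),280))
print("jars",onplane(c,[[344.1,218.9],[348.3,257.8]],70)); print(tri([(c,[344.1,218.9]),(s_,[215.3,176.])]),tri([(c,[348.3,257.8]),(s_,[233.8,159.9])]))
print("wash top",tri([(c,[403.9,227.9]),(s_,[186.3,142])]),"tub",onplane(c,[[146.8,263.5]],38),"dish",onplane(c,[[380.5,173.5]],10))
E
```

```text
strip [[524.9, 97.9], [549.8, -107.3], [474.7, -115.6], [448.4, 88.7]] centre [499.5  -9.1  12. ] sides [206.7  75.5 206.   77. ] dirs [-83.1, -173.7, 97.3, 6.9]
counter [[641.9, -268.7], [650.5, -359.5], [572.6, -364.9], [562.4, -274.6]] centre [ 606.8 -316.9   55. ] sides [91.2 78.1 90.8 79.7] dirs [-84.6, -176.0, 96.5, 4.2]
tray [[634.2, 413.3], [614.1, 209.8], [411.9, 229.6], [434.1, 432.5]] centre [523.6 321.3  22. ] sides [204.5 203.2 204.1 201. ] dirs [-95.6, 174.4, 83.8, -5.5]
camera [ 431.69471367 -103.39348054 1417.74776856]
hub [[ 628.92988182 -316.67380007   66.        ]] post [[ 581.74368278 -350.04599604   97.        ]]
bar [[591.47221153  96.48778938 280.        ]
 [611.12067367 -94.16847224 280.        ]] red [[595.93720641  52.18330792 280.        ]
 [607.01963049 -45.99147413 280.        ]]
jars [[ 488.48956932 -344.15684925   70.        ]
 [ 377.76017573 -356.84484853   70.        ]]
[ 487.89356309 -344.36550431   62.32060171] [ 376.67017147 -357.25067656   62.21892003]
wash top [ 462.40963788 -501.11712764  124.46110515] tub [[348.82569621 227.25414625  38.        ]] dish [[ 629.75747144 -466.47140661   10.        ]]
```

Checks against the given sizes:
- **Strip:** 206 x 76 mm.
- **Counter:** 91 x 79 mm.
- **Tray:** about 203 mm square.
- **Cap tops:** 62 mm by triangulation, slightly biased low because I used blob centres.
- **Lever post:** measured (582,-350), predicted (580,-353).

All of these agree, so I'll pick up the first jar.

```bash
cat >> h.py <<'E'
def frame(o,yaw):
    a=np.radians(yaw); X=np.array([np.cos(a),np.sin(a),0]);Y=np.array([-np.sin(a),np.cos(a),0])
    return lambda x,y,z:np.array([o[0],o[1],0])+X*x+Y*y+np.array([0,0,z])
PY=6.8; 
press=frame((499.5+40*np.cos(np.radians(PY)),-9.1+40*np.sin(np.radians(PY))),PY)
CY=5.0; counter=frame((606.8,-316.9),CY)
TY=-5.7; tray=frame((523.6,321.3),TY)
def shot(n,fn,crop=None,s=1):
    im=grab_frame(n); b=cv2.cvtColor(im,cv2.COLOR_RGB2BGR)
    if crop: x0,y0,x1,y1=crop; b=b[y0:y1,x0:x1]
    if s!=1: b=cv2.resize(b,None,fx=s,fy=s,interpolation=cv2.INTER_CUBIC)
    cv2.imwrite("pics/"+fn,b); return im
def caps(im=None,n="top",z=70):
    c=camera_info(n)
    if im is None: im=grab_frame(n)
    return [(b[0],onplane(c,b[1],z)[0].round(1)) for b in blobs(hsvmask(im,(105,150,100),(125,255,255)),25)]
E
python3 - <<'E'
from h import *
R=read_ee_rot(); p=read_position(); c=camera_info("wrist"); o=ray(c,[[0,0]])[0]
print("cam in tool",R.T@(o-p)); print(R.round(3))
for P in [(488.5,-344.2,26),(377.8,-356.8,26),press(-40,-45,39),press(-40,45,39),tray(0,-42,32),tray(0,42,32)]:
    for a in (96.8,-83.2,84.3,-95.7):
        j=ik(np.array(P,float),down(a)); print(np.round(P),a,None if j is None else np.round(j))
E
```

```text
cam in tool [  69.82558644    1.15285886 -149.1178143 ]
[[ 0.95   0.312 -0.   ]
 [ 0.312 -0.95   0.001]
 [-0.    -0.001 -1.   ]]
[ 488. -344.   26.] 96.8 [ 51.  46. -32. 115.  46.  32.  83.]
[ 488. -344.   26.] -83.2 [ 28.  42.   2. 117.  -4.  21. -50.]
[ 488. -344.   26.] 84.3 [ 49.  45. -29. 115.  43.  31.  73.]
[ 488. -344.   26.] -95.7 [ 27.  43.   4. 117.  -7.  21. -59.]
[ 378. -357.   26.] 96.8 [ 55.  42. -27. 126.  50.  23.  84.]
[ 378. -357.   26.] -83.2 [ 36.  40.   1. 127.  -4.  13. -42.]
[ 378. -357.   26.] 84.3 [ 53.  42. -23. 126.  46.  21.  75.]
[ 378. -357.   26.] -95.7 [ 35.  40.   3. 127.  -8.  13. -51.]
[505. -54.  39.] 96.8 [ 21.  41. -31. 127.  52.  25.  44.]
[505. -54.  39.] -83.2 [ -2.  38.   2. 128.  -6.  13. -78.]
[505. -54.  39.] 84.3 [ 19.  41. -28. 127.  50.  24.  34.]
[505. -54.  39.] -95.7 [ -3.  38.   4. 128. -10.  13. -86.]
[494.  36.  39.] 96.8 [  6.  40. -25. 129.  48.  21.  38.]
[494.  36.  39.] -83.2 [-13.  38.   3. 130. -10.  12. -84.]
[494.  36.  39.] 84.3 [  4.  39. -22. 129.  45.  19.  29.]
[494.  36.  39.] -95.7 [-14.  38.   5. 130. -15.  12. -91.]
[519. 280.  32.] 96.8 [ -3.  51. -49. 115.  59.  43.   8.]
[519. 280.  32.] -83.2 [ -34.   42.   -0.  118.    0.   21. -117.]
[519. 280.  32.] 84.3 [ -4.  49. -46. 116.  57.  41.  -3.]
[519. 280.  32.] -95.7 [ -35.   42.    2.  118.   -5.   21. -125.]
[528. 363.  32.] 96.8 [ -9.  53. -50. 109.  57.  47.   6.]
[528. 363.  32.] -83.2 [ -39.   44.   -0.  111.    1.   26. -123.]
[528. 363.  32.] 84.3 [-12.  51. -45. 109.  53.  44.  -4.]
[528. 363.  32.] -95.7 [ -41.   44.    2.  111.   -3.   26. -133.]
```

```bash
cat >> h.py <<'E'
def pick(x,y,a,z=26,up=190):
    move_ptp([x,y,up],down(a)); gripper_to(0.8)
    print("pick hit",move_straight([x,y,z],v=150,f_stop=12)); gripper_to(0.0); print("open",read_opening())
    move_straight([x,y,up],v=200); print("open lifted",read_opening(),"F",read_force().round(1))
def place(P,a,up=190,rel=0.72):
    x,y,z=P; move_ptp([x,y,up],down(a)); move_straight([x,y,z+15],v=150)
    print("place hit",move_straight([x,y,z-2],v=30,f_stop=5),read_position().round(1),read_clock())
    gripper_to(rel)
    print("retreat hit",move_straight([x,y,up],v=200,f_stop=25))
E
python3 - <<'E'
from h import *
move_ptp([430,-330,330],down(-90))
im=shot("top","top1.png"); print(caps(im)); shot("wrist","w1.png"); print(read_clock())
E
```

```text
[(31, array([751.7, 334.7,  70. ])), (105, array([ 489.6, -344.4,   70. ])), (95, array([ 376.3, -355.7,   70. ]))]
1.8083
```

View pics/w1.png

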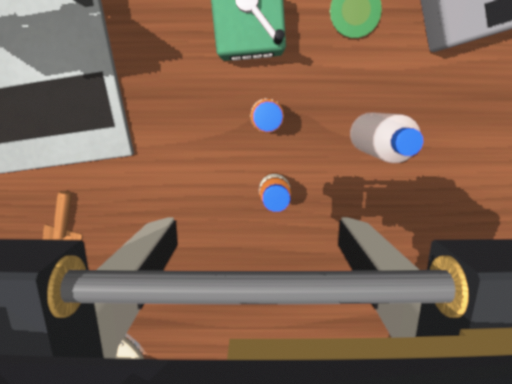

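View pics/top1.png

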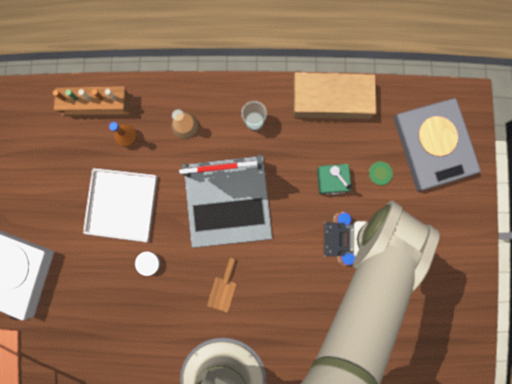

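The wrist view shows the two jars alone at (267,116) and (276,196), with the wash bottle well clear at (400,140). I'll pick the far jar.

```bash
python3 - <<'E'
from h import *
print([ (a,p) for a,p in caps(n="wrist")])
pick(488.5,-344.2,-90); shot("wrist","w2.png")
E
```

```text
[(572, array([ 487. , -345.9,   70. ])), (638, array([ 455.3, -530.5,   70. ])), (522, array([ 377.5, -357.9,   70. ]))]
pick hit False
open 0.4901127749179065
open lifted 0.4908728484980033 F [ 0.7 -0.7 -1.9]
```

View pics/w2.png

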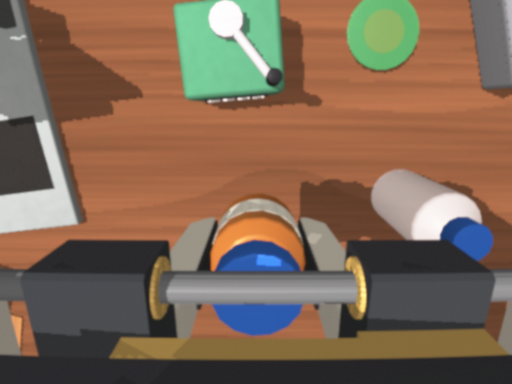

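The jar is held between the pads at (258,280), with a 45.6 mm opening. I'll place it on the strip.

```bash
python3 - <<'E'
from h import *
move_straight([430,-200,200],down(-88),v=300)
x,y,_=press(-45,45,0); print(x,y); move_ptp([x-20,y,200],down(-83.2)); shot("scene","s3.png",(200,60,420,300),2.4)
place(press(-45,45,38),-83.2,up=200); 
move_ptp([430,-200,300],down(-88)); im=shot("top","t3.png",(175,145,430,290),3); print(caps(im),caps(im,z=82))
E
```

```text
489.2069938856747 34.991428023261655
place hit True [489.3  35.   37.8] 9.45
retreat hit False
[(31, array([751.7, 334.5,  70. ])), (107, array([489.5,  36.2,  70. ])), (77, array([ 464.4, -518.6,   70. ])), (55, array([ 376.8, -362.2,   70. ]))] [(31, array([748.8, 330.6,  82. ])), (107, array([488.9,  35. ,  82. ])), (77, array([ 464.1, -514.9,   82. ])), (55, array([ 377.3, -359.9,   82. ]))]
```

View pics/t3.png

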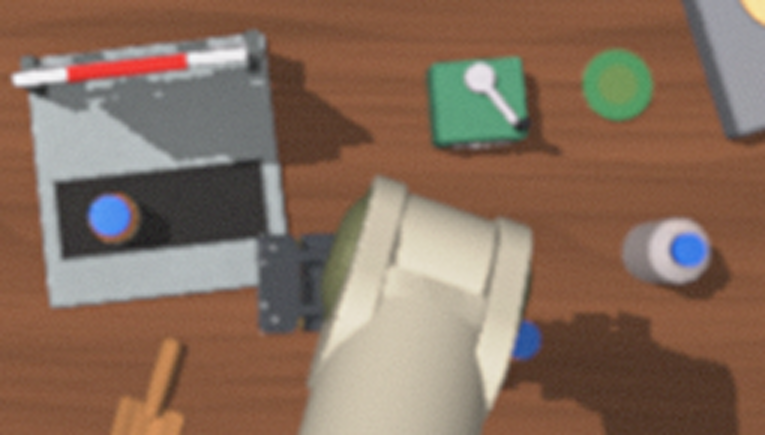

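View pics/s3.png

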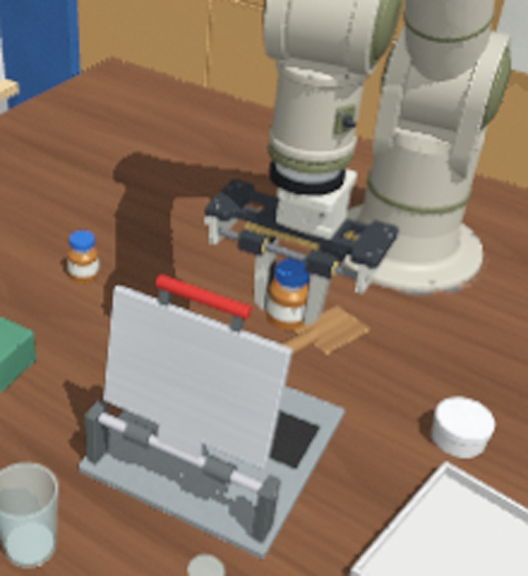

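Jar 1 stands on the strip, cap measured at (489,35), on target. I'll re-locate jar 2 with the wrist camera, then pick and place it.

```bash
python3 - <<'E'
from h import *
move_ptp([340,-340,330],down(-90))
cs=caps(n="wrist"); print(cs)
b=min((p for a,p in cs if a>300),key=lambda p:np.hypot(p[0]-377.8,p[1]+356.8)); print("jar2",b)
assert np.hypot(b[0]-377.8,b[1]+356.8)<60
pick(b[0],b[1]+1,-90,up=200); shot("wrist","w4.png")
move_straight([400,-200,200],down(-88),v=300)
place(press(-45,-45,38),-83.2,up=200)
move_ptp([430,-250,330],down(-88)); im=shot("top","t4.png",(175,145,430,290),3); print(caps(im,z=82)); shot("scene","s4.png",(180,120,350,290),3.4)
print("targets",press(-45,45,0),press(-45,-45,0))
E
```

```text
[(756, array([ 469.6, -529.3,   70. ])), (559, array([ 376.4, -358.4,   70. ]))]
jar2 [ 376.4 -358.4   70. ]
pick hit False
open 0.4871337260162776
open lifted 0.48881028796419945 F [ 0.2  0.  -1.4]
place hit True [500.  -54.3  37.8] 19.85
retreat hit False
[(31, array([748.9, 331. ,  82. ])), (100, array([500.8, -54.8,  82. ])), (109, array([488.9,  35. ,  82. ])), (76, array([ 464.2, -514.7,   82. ]))]
targets [489.20699389  34.99142802   0.        ] [499.86335103 -54.37546771   0.        ]
```

View pics/t4.png

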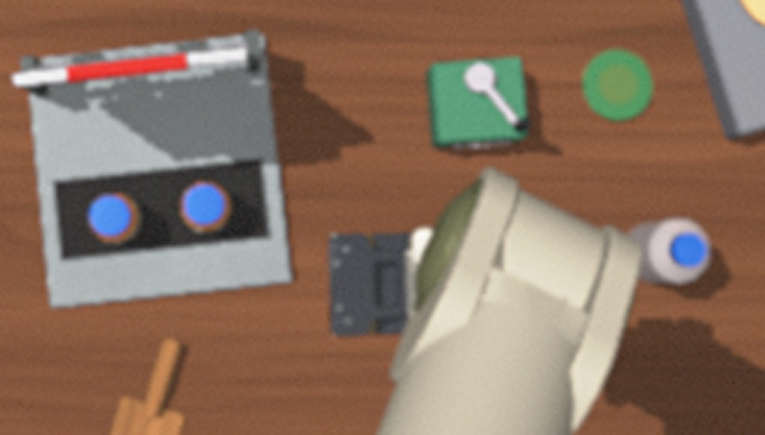

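View pics/s4.png

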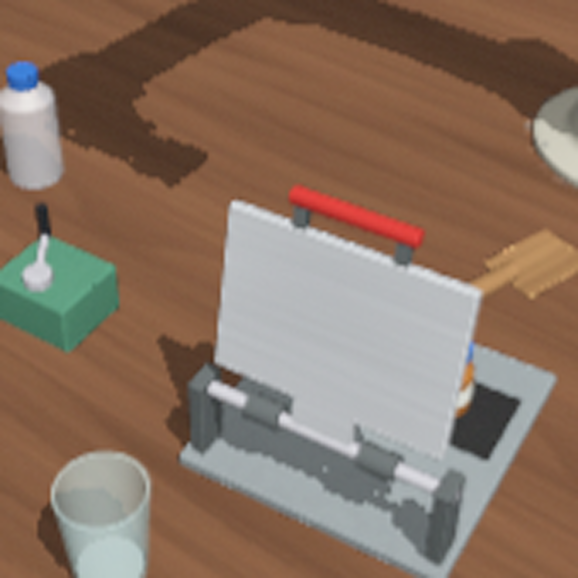

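Both jars stand on the strip at their targets, caps at (489,35) and (501,-55). The measured bar centre (601.5,3) matches the predicted (601.8,3). Next I'll push the plate along the arc.

```bash
cat >> h.py <<'E'
def tcp_for(phi,dz=0,dx=0):
    p=np.radians(phi); th=90-phi
    bx,bz=100-195*np.cos(p),81+195*np.sin(p)
    cx=14.5*np.cos(np.radians(th)); cor=cx-7.5
    z=7.0 if cor<0 else np.sqrt(49-min(cor,7)**2)
    if th<15: cx,z=14.5,-5.
    return press(bx+cx+dx,0,bz+z+17+dz)
E
python3 - <<'E'
from h import *
im=grab_frame("top"); print(caps(im,z=82))
for f in (79,60,40,20,0): 
    j=ik(tcp_for(f),down(-83.2)); print(f,tcp_for(f).round(),None if j is None else np.round(j))
gripper_to(0.0)
O=down(-83.2)
s=tcp_for(79,dx=12)
move_ptp([s[0],s[1],370],O); shot("scene","s5a.png",(180,60,350,290),2.5)
print("down hit",move_straight(s,v=100,f_stop=8)); shot("scene","s5b.png",(180,60,350,290),2.5); print(read_clock(),read_force())
E
```

```text
[(31, array([748.8, 330.7,  82. ])), (100, array([500.8, -54.8,  82. ])), (109, array([489.1,  34.7,  82. ])), (77, array([ 464.1, -514.9,   82. ]))]
79 [616.   5. 284.] [ -4.  24.  -2. 103.   1.  53. -90.]
60 [554.  -3. 272.] [ -4.  20.  -2. 112.   1.  48. -90.]
40 [499.  -9. 230.] [ -4.  19.  -2. 121.   1.  40. -90.]
20 [461. -14. 172.] [ -4.  22.  -2. 129.   2.  29. -90.]
0 [445. -16. 105.] [ -5.  29.  -1. 134.   1.  17. -90.]
down hit False
25.9833 [ 0.05883144 -0.41600985  0.28455034]
```

View pics/s5b.png

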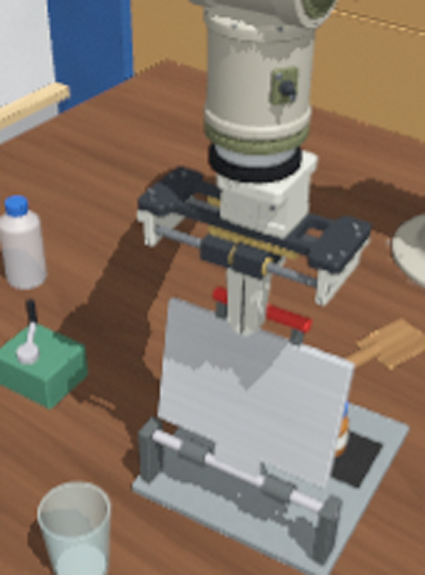

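The shut fingers sit on the hinge side of the red bar, centred at about (248,310) in the crop. I'll push along the arc.

```bash
python3 - <<'E'
from h import *
for f in [78,70,62,54,46,38,30,24,18,12,8,5]:
    h=move_straight(tcp_for(f),v=70,f_stop=20); print(f,h,read_force().round(1))
    if h: break
shot("scene","s6a.png",(180,60,350,290),2.5); print(read_clock())
E
```

```text
78 False [2.  0.4 0.1]
70 False [ 1.1 -0.2  2. ]
62 False [ 1.5 -0.7  1.6]
54 False [0.8 0.6 3. ]
46 False [-0.5 -0.2  3.9]
38 False [-0.3  0.6  3.3]
30 False [-1.4 -1.   4.4]
24 False [-1.2 -0.5  3.5]
18 False [ 0.3 -0.2  4.3]
12 False [1.7 0.2 4.1]
8 False [1.1 0.2 3.7]
5 False [ 1.1 -0.2  4.2]
31.6667
```

View pics/s6a.png

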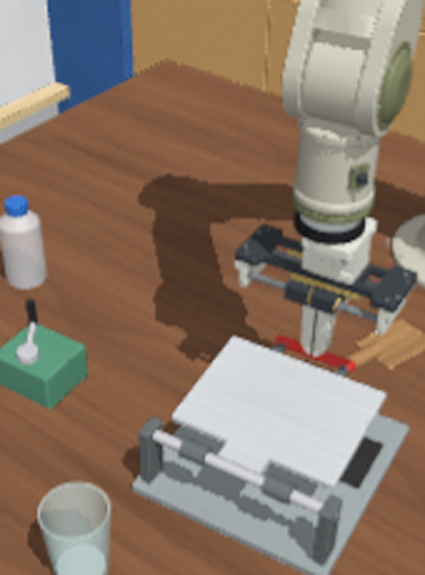

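The plate is almost level, with the bar under the fingertips at (315,350). I'll press it to the stop, hold, then follow it back up.

```bash
python3 - <<'E'
from h import *
O=down(-83.2)
z0=tcp_for(0)
print("stop",move_straight(tcp_for(0)+[0,0,-9],v=20,f_stop=25),read_position().round(1),z0.round(1),read_force().round(1))
pause(0.5); print(read_force().round(1)); shot("scene","s7a.png",(180,60,350,290),2.5)
for f in [3,8,14,20,28,36,44,52,60,68,75]:
    move_straight(tcp_for(f),v=90)
move_straight(tcp_for(79,dx=10),v=60); print("F",read_force().round(1))
s=tcp_for(79,dx=14); move_straight([s[0],s[1],370],v=150)
move_ptp([430,-250,330],down(-88)); pause(0.3)
im=shot("top","t7.png",(175,145,430,290),3); print(caps(im,z=76)); shot("scene","s7b.png",(180,60,350,290),2.5); print(read_clock())
E
```

```text
stop True [445.9 -15.4 102.5] [444.9 -15.6 105. ] [-1.9  0.9 19.7]
[-2.7  1.2 19.2]
F [-0.9 -0.3  0.5]
[(32, array([750.4, 332.8,  76. ])), (98, array([500.9, -54.8,  76. ])), (99, array([488.4,  33.7,  76. ])), (76, array([ 464.3, -516.6,   76. ]))]
40.6583
```

View pics/s7a.png

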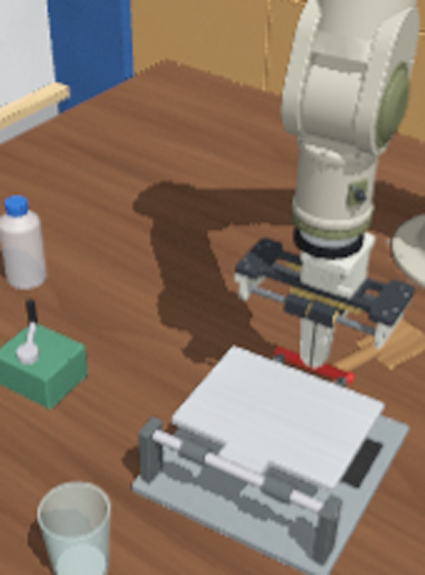

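View pics/t7.png

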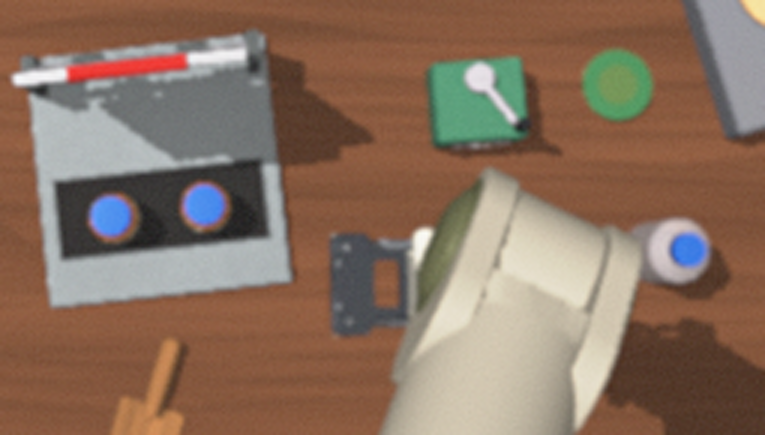

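View pics/s7b.png

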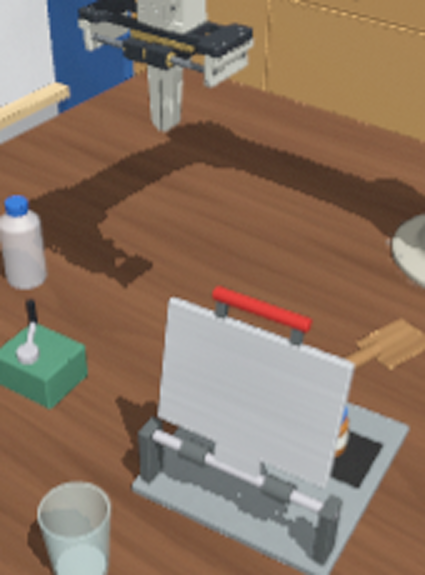

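The stop was reached: TCP at 102.5, below the nominal 105 for level, with 19 N held. The plate is back at rest. Before logging, I'll check the cap heights with an oblique wrist view.

```bash
python3 - <<'E'
from h import *
t=np.radians(60); z=np.array([0,np.sin(t),-np.cos(t)]); x=np.array([0,np.cos(t),np.sin(t)]); R=np.c_[x,np.cross(z,x),z]
R0=R
for P in ([470,-250,160],[470,-270,190],[500,-250,200]):
    j=ik(np.array(P,float),R0); print(P,None if j is None else np.round(j))
    if j is not None: break
move_ptp(np.array(P,float),R0); c=camera_info("wrist"); im=shot("wrist","w8.png")
bl=blobs(hsvmask(im,(100,120,60),(128,255,255)),60)
for b in bl: print(b[0],b[1].round(1),b[2])
a=np.linspace(0,2*np.pi,73)
for (X,Y) in ((488.6,34.2),(500.8,-54.8)):
    for zz in (75,82):
        q=proj(c,np.c_[X+19*np.cos(a),Y+19*np.sin(a),0*a+zz]); print(zz,q.min(0).round(1),q.max(0).round(1))
    q=proj(c,np.c_[X+19*np.cos(a),Y+19*np.sin(a),0*a+60]); print(60,q.max(0).round(1))
E
```

```text
[470, -250, 160] [ 56.  51. -20. 101. -30.  75.  57.]
451 [270.1 112.2] [257 102  27  21]
695 [283.2 152.1] [268 139  32  27]
75 [257.1 100.5] [284.8 114.8]
82 [257.1  96. ] [285.1 110.2]
60 [284.2 124.4]
75 [267.5 137.4] [300.1 157.3]
82 [267.6 132.6] [300.7 152.4]
60 [298.9 167.4]
```

View pics/w8.png

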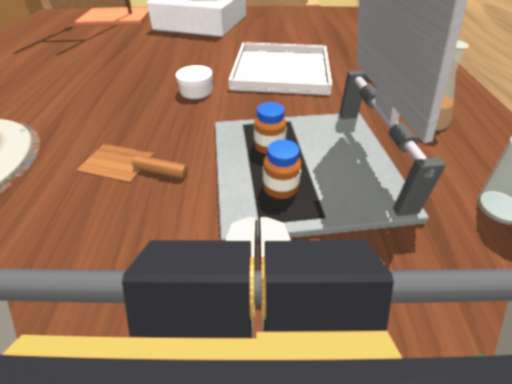

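The blue top rows, 102 and 139, fit the home height (predicted 100.5 and 137.4) rather than proud (96 and 132.6), so both caps are home and the plate is up. Next is the lever.

```bash
python3 - <<'E'
from h import *
P=counter(-34,-62,89)
for a in (5,-175): 
    j=ik(P,down(a)); print(a,None if j is None else np.round(j))
a=-175 if ik(P,down(-175)) is not None and abs(ik(P,down(-175))[6])<abs(ik(P,down(5))[6]) else 5
O=down(a)
move_straight([430,-270,260],v=200); move_ptp([P[0],P[1],220],O); print("down hit",move_straight(P,v=120,f_stop=8))
im=shot("wrist","w9.png"); shot("scene","s9.png",(120,100,300,260),3.3); print(read_clock(),read_position().round(1),P)
E
```

```text
5 [ 28.  42.   1. 102.  -1.  36.  35.]
-175 [   7.   47.   38.  104.  -41.   43. -109.]
down hit False
45.3417 [ 578.8 -381.9   89.9] [ 578.33303632 -381.62736654   89.        ]
```

View pics/s9.png

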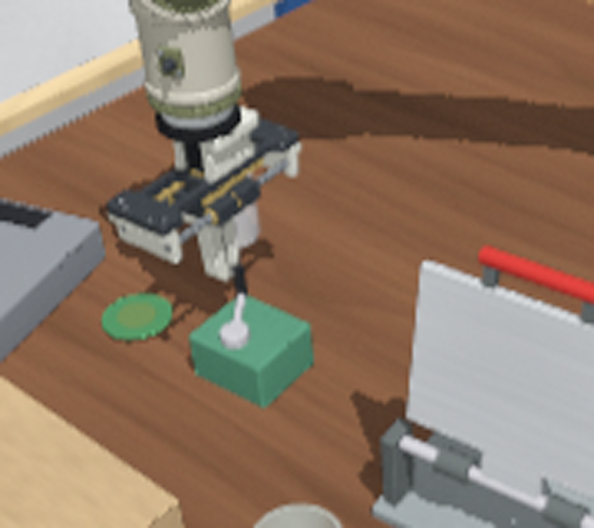

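View pics/w9.png

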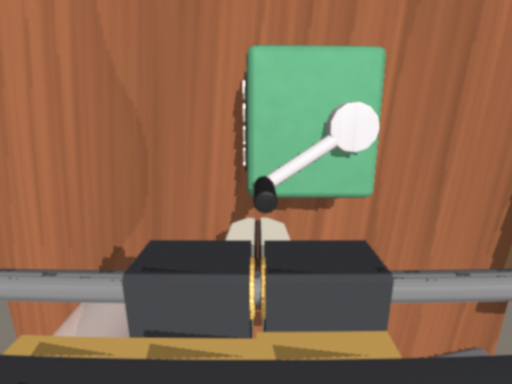

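The fingertips at (258,230) sit just behind the black post at (265,193), lined up to push towards +y. I'll swing it.

```bash
python3 - <<'E'
from h import *
for y in (-45,-30,-15,0,12):
    h=move_straight(counter(-35,y,89),v=60,f_stop=12); print(y,h,read_force().round(1))
h=move_straight(counter(-35,32,89),v=40,f_stop=8); print("stop",h,read_position().round(1),counter(-35,20.4,89).round(1),read_force().round(1)); pause(0.2)
shot("wrist","w10.png"); shot("top","t10.png",(290,130,420,250),4.6)
for y in (0,-30,-62): move_straight(counter(-35,y,89),v=120)
move_straight(counter(-35,-62,220),v=200)
move_ptp([430,-250,330],down(-60)); pause(.3); shot("top","t10b.png",(175,145,430,290),3); print(read_clock())
E
```

```text
-45 False [ 1.9 -0.7 -0.8]
-30 False [-0.3 -2.2 -0.7]
-15 False [-0.8 -2.7 -0.9]
0 False [ 2.4 -3.4 -1.3]
12 False [ 4.  -5.8 -1.8]
stop True [ 572.  -304.    89.7] [ 570.2 -299.6   89. ] [ 0.9 -3.7  1.7]
51.25
```

View pics/w10.png

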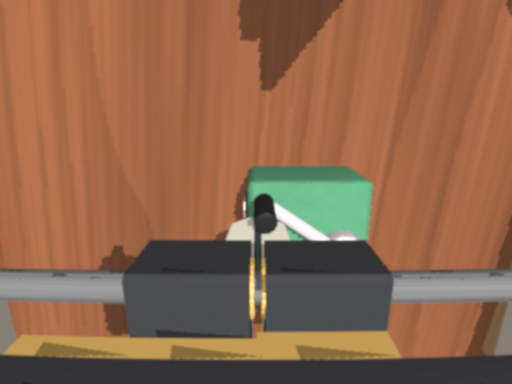

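View pics/t10b.png

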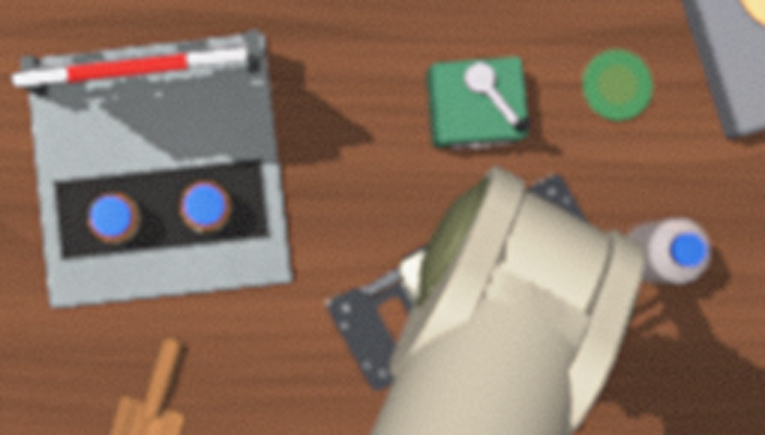

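The force stop triggered about 4 mm short of the nominal stop, with only 3.7 N held afterwards, so I can't be sure it reached the end. Swinging again does no harm, so I'll repeat with a firmer limit and measure the angle in the image.

```bash
python3 - <<'E'
from h import *
O=down(5); P=counter(-34,-62,89)
move_ptp([P[0],P[1],220],O); print("down hit",move_straight(P,v=120,f_stop=8))
c0=counter(0,0,0)
def loc(p):
    a=np.radians(CY); d=p-c0; return np.array([d[0]*np.cos(a)+d[1]*np.sin(a),-d[0]*np.sin(a)+d[1]*np.cos(a)]).round(1)
for y in (-45,-20,5): move_straight(counter(-35,y,89),v=60,f_stop=20)
for y in (14,18,22,26,30,34):
    h=move_straight(counter(-35,y,89),v=25,f_stop=15); pause(.1); print(y,h,loc(read_position()),read_force().round(1))
    if h or np.linalg.norm(read_force()[:2])>13: break
pause(.2); c=camera_info("wrist"); im=shot("wrist","w11.png"); np.savez("w11.npz",im=im,**c); c=camera_info("top"); shot("top","t11.png",(290,130,420,250),4.6)
E
```

```text
down hit False
14 False [-33.5  12.7] [ 6.5 -5.8 -1. ]
18 False [-33.7  16.2] [ 5.6 -7.3 -1.1]
22 False [-33.4  17. ] [  7.8 -14.7  -6.2]
```

View pics/w11.png

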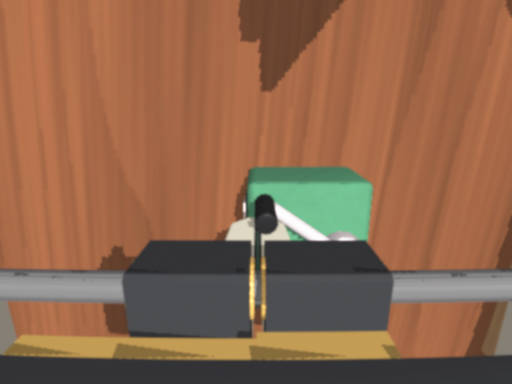

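The force doubled between y = 16.2 and 17.0 mm while the finger barely advanced, so this is the hard stop. I'll release it and verify the return.

```bash
python3 - <<'E'
from h import *
for y in (0,-30,-62): move_straight(counter(-35,y,89),v=120)
move_straight(counter(-35,-62,220),v=200)
move_ptp([430,-200,330],down(-70)); pause(.4); im=shot("top","t12.png",(70,100,430,310),2.2); print(caps(im,z=76)); print(read_clock())
E
```

```text
[(31, array([750.3, 332.5,  76. ])), (98, array([500.9, -54.8,  76. ])), (98, array([488.5,  33.7,  76. ])), (77, array([ 464.4, -516.8,   76. ]))]
60.5167
```

View pics/t12.png

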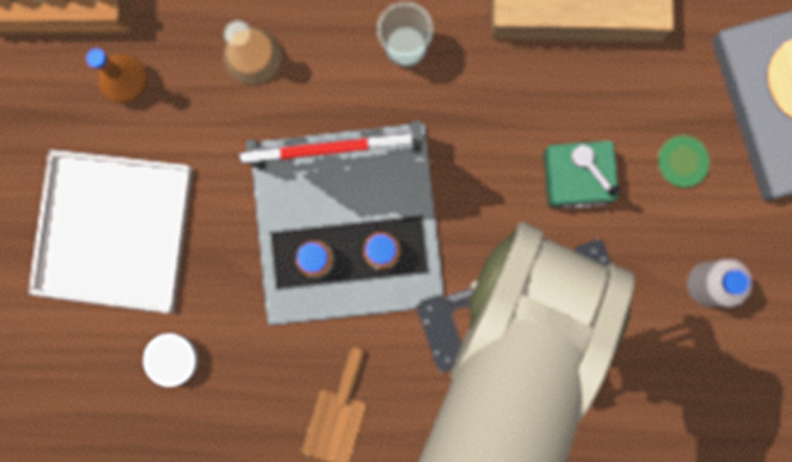

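The lever (post at (612,188) in the crop) and plate are both at rest, and the jars and other glassware are unmoved. I'll move the jars to the tray.

```bash
python3 - <<'E'
from h import *
def pk(x,y):
    move_ptp([x-15,y,210],down(-83.2)); gripper_to(0.72); move_straight([x,y,200],v=150)
    print("pick hit",move_straight([x,y,38],v=120,f_stop=12),read_position().round(1)); gripper_to(0.0); print("open",read_opening())
    move_straight([x,y,70],v=60); move_straight([x-40,y,200],v=150); print("lifted",read_opening())
pk(488.8,34.5)
move_ptp([430,170,200],down(-83)); place(tray(25,38,31),-88,up=200,rel=0.62)
move_ptp([400,120,300],down(-80)); im=shot("top","t13.png",(70,100,430,310),2.2); print(caps(im,z=68),caps(im,z=76),tray(25,38,31)); print(read_clock())
E
```

```text
pick hit False [489.1  34.5  38.5]
open 0.4907402382703161
lifted 0.4857655483995759
place hit True [552.2 356.7  31.1] 69.875
retreat hit False
[(28, array([752.3, 334.9,  68. ])), (48, array([548.9, 348.9,  68. ])), (97, array([501.2, -54.6,  68. ])), (78, array([ 464.5, -519.4,   68. ]))] [(28, array([750.4, 332.3,  76. ])), (48, array([548.2, 346.2,  76. ])), (97, array([500.8, -54.9,  76. ])), (78, array([ 464.3, -517. ,   76. ]))] [552.25053974 356.62911791  31.        ]
72.525
```

View pics/t13.png

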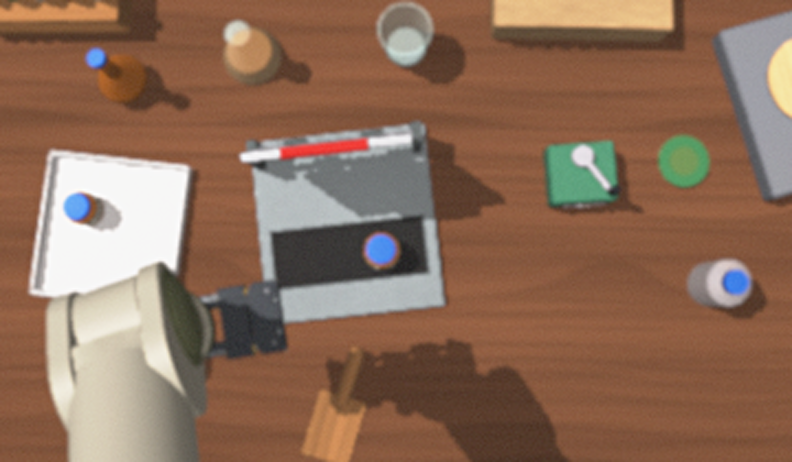

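Jar 1 stands in the tray at (78,207) in the crop. Jar 2 is still on the strip at (501,-55), so it's next.

```bash
python3 - <<'E'
from h import *
def pk(x,y):
    move_ptp([x-15,y,210],down(-83.2)); gripper_to(0.72); move_straight([x,y,200],v=150)
    print("pick hit",move_straight([x,y,38],v=120,f_stop=12),read_position().round(1)); gripper_to(0.0); print("open",read_opening())
    move_straight([x,y,70],v=60); move_straight([x-40,y,200],v=150); print("lifted",read_opening())
move_ptp([430,-40,260],down(-83))
pk(500.8,-54.6)
move_ptp([430,150,200],down(-83)); 
cs=shot("top","t14a.png",(70,100,430,310),2.2)
place(tray(-25,-38,31),-88,up=200,rel=0.62)
move_ptp([420,-150,330],down(-80)); pause(.3); im=shot("top","t14.png",(70,100,430,310),2.2); shot("scene","s14.png",(200,150,512,384),2.5)
c=camera_info("top"); s=camera_info("scene"); im2=grab_frame("scene")
for n,i in (("top",im),("scene",im2)):
    for b in blobs(hsvmask(i,(100,90,60),(128,255,255)),25): print(n,b[0],b[1].round(1),onplane(camera_info(n),b[1],66)[0].round(1))
print(tray(25,38,0),tray(-25,-38,0),read_clock())
E
```

```text
pick hit False [501.1 -54.6  38.5]
open 0.48823426639107026
lifted 0.48469608173155077
place hit True [494.9 286.1  30.9] 81.2833
retreat hit False
top 58 [113.4 126.1] [753.8 337.6  66. ]
top 113 [104.5 193.5] [551.4 354.4  66. ]
top 111 [127.  213.2] [494.7 283.9  66. ]
top 102 [404.  227.9] [ 464.6 -520.6   66. ]
scene 3526 [210.5  43. ] [ -524.3 -1328.3    66. ]
scene 65 [186.1 141.9] [ 401.1 -575.8   66. ]
scene 180 [396.3 270.9] [499.6 288.1  66. ]
scene 222 [416.7 301.8] [556.3 357.6  66. ]
scene 140 [373.1 327.9] [679.2 305.1  66. ]
[552.25053974 356.62911791   0.        ] [494.94946026 285.97088209   0.        ] 84.8833
```

View pics/t14.png

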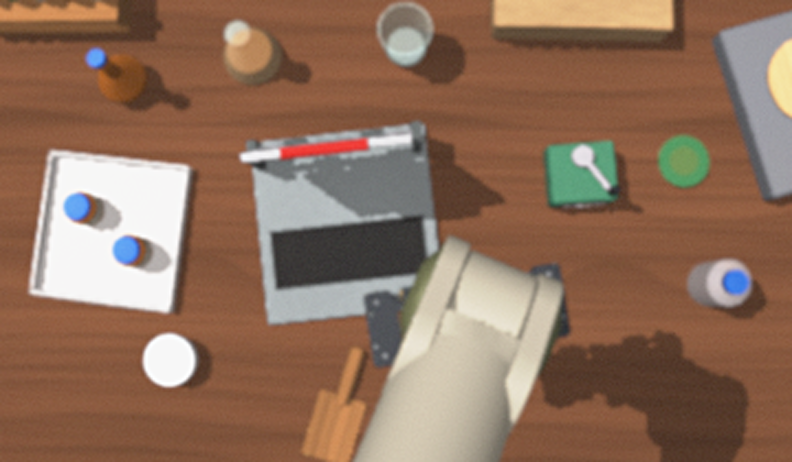

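View pics/s14.png

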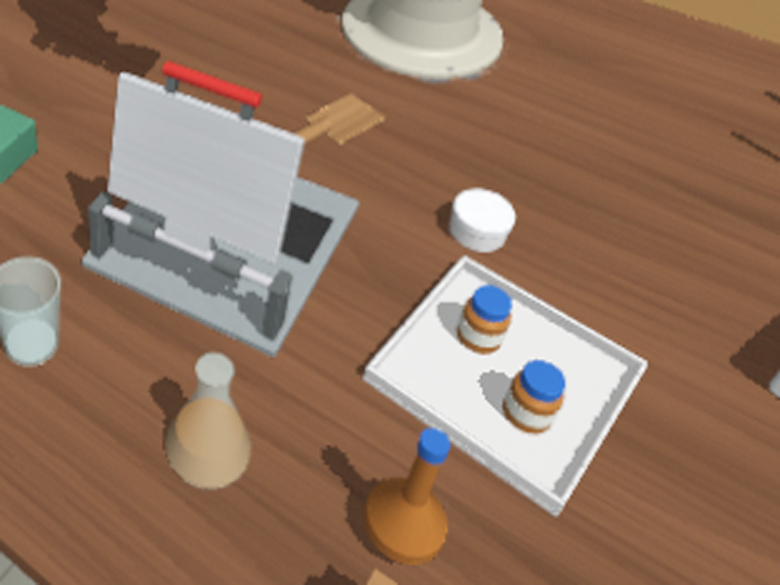

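Both jars stand upright in the tray, well inside its walls, with the plate and lever at rest and nothing else moved. The arm is clear, so I'm handing in.

```bash
python3 -c "
from rig import *
print(read_clock(),read_force().round(1)); finish_job()"
```

```text
84.8833 [-1.  -0.2  0.6]
the job is handed in; nothing more can be done
```

I handed the job in at 84.9 s with both jars upright in the tray. Only two jars were present. I stood them on the rubber strip, pushed the plate to its stop, let it spring back, swung the counter's lever, and moved the jars to the tray. No verdict was reported.

- **Caps:** after pressing, an oblique wrist view put the cap tops about 75 mm above the table. That matches caps pressed home; raised caps would stand at 82 mm.
- **Lever:** the first swing stopped about 4 mm short of the nominal stop with only 3.7 N held, so I wasn't sure it had reached the end. I swung it again until the force rose sharply to about 15 N, which is the hard stop, then let it return. It stopped about 3 mm before my computed stop position, which I put down to a small error in my measured counter position.
- **Last pictures:** both jars are within 3 mm of their targets in the tray by the top view, and within 5 mm by the rougher scene-camera reading. The plate and lever are at rest, the other glassware, tub and bottle look unmoved, and the gripper is clear of everything. I saw no jar knocked aside during the run.

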